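# Gauge the height of a resin specimen puck

### The arm

A 6-joint arm with a two-finger parallel gripper is mounted at the origin on the work surface. World frame = base frame: x ahead of the robot, y to its left, z up, the work surface at z = 0. Lengths are in m, angles in rad, forces in N, time in s.
With the tool pointing down it reaches from about 0.4 to 0.825 m from the base axis. Payload 7 kg.
Tool frame: the origin (TCP) lies between the finger pads; the fingertips stand 11 mm ahead of it and the grasp point (between the pads) lies 8 mm behind it; x points along the fingers, z is the direction in which the jaws open and shut, and the axes are right-handed (so a half turn about x gives the same grasp; the last joint's range is limited). The gripper opens to 85 mm and grips with 20 to 120 N. Pads are 22 mm wide; open, the fingers measure 114 mm over their backs; the gripper's body (76 mm by 85 mm) begins 54 mm behind the grasp point. The pads swing forward as they close: fully open they stand 13 mm farther back than shut.
Start: joints at [1.47, 0.359, 0.012, 0, -1.224, -0.288], TCP at [0.256, 0.625, 0.205] pointing down, gripper open.
Joint ranges: [-3.07, 3.07], [-1.43, 2.12], [-1.02, 1.25], [-3.03, 1.67], [-3.05, -0], [-3.03, 3.03]. Speed limits (rad/s): [2.39, 2.39, 3.01, 3.14, 3.14, 3.14].

### API

Orientations are given as a unit quaternion [w, x, y, z].
In Python, from rig import ctrl, imaging, ticket, models gives the robot as it stands.
- The arm moves only by the tool jog_arm, never from a script. Its argument "moves" is a list of rows, each a list of 7 numbers: the closure, from -1 (fully open) to 1 (shut), then the shift along the tool's x, y, z in m, then the turn, a rotation vector about the tool's x, y, z in rad. A call has 1 to 12 rows; each row shifts and turns the commanded pose from where the row before left it, along the tool's axes as they then stand; what a row does not reach is not made up. A row lasts 1/10 s, in which the tool goes at most 50 mm and 8.59 degrees, less where a joint would pass 70% of its speed; a pose out of reach is approached as far as the arm can. A call is refused whole if a number of a shift passes 0.05 or a number of a turn 0.15, either way. A call with a gripper value outside its range is refused whole. The fingers move at their own pace and stop on an object; "squeeze" is the grip in N (left out, the last holds). Time passes only in rows, so rows that do not move let the fingers close. It gives the time, the measured TCP pose, the force and the opening at its end, in the units of the state.
- ctrl.get_obs(): the state, without advancing time (a new reading comes with each control period).
- imaging.capture(name): name is "scene" or "top" or "wrist"; returns a dict with "pixels" (480x640x3 uint8, blue, green, red), "range_z" (480x640 float32, m along the optical axis (not along the pixel's ray), 0 where there is no reading), "K" (3x3 intrinsics, pixels), "k1" (the pictures are not rectified: a ray, as slopes to the right and down, at radius r is drawn at 1 + k1 r^2 times it, then the intrinsics apply), "R" (3x3) and "t" (3): a world point X has camera coordinates R X + t. Camera axes: x right, y down, z forward; pixel columns grow to the right and rows downward; lengths in m; the calibration is good to about 2 mm. A picture is of the moment at which its call begins.
- ticket.job_done(): hands the job in, once; it reports no verdict.
Trained networks look in the newest picture that a camera, given by its name, has taken for a name from the list of things; names that differ only in an ending like _2 or _b are one class to them, and where a whole thing is asked for, a point or a joint stands for the part that bears it (a point fixed in the world has none). Each returns a list of dicts, best first, with "conf" (0 to 1); they miss things now and then, are a little off and sometimes report something else, mostly with a low value. They report only what shows in the picture. A call takes as long as a camera call. They do not tell look-alikes from the thing itself.
- models.regions_of(camera, label): "mask" (480x640 bool, what is visible of it) and "box" ([left, top, width, height] in pixels, round what is visible of it).
The state is a dict: "time": time; "qpos": joint angles; "joint_velocities": joint speeds; "effort": joint torques, N m; "eef_pos": TCP position; "tcp_rot": TCP orientation; "force": force on the tool from outside, world axes, zero at the start; "wrist_torque": the same for the moment, N m; "width": finger opening in m.
Only numpy, scipy, OpenCV 4.12 (cv2) and the standard library are available. Lean on these libraries where they do the work, as an engineer would, in place of code of your own. Each camera call takes 0.05 s, during which the arm holds its last target. There are 200 camera calls.

### The job

Lift the amber resin puck out of the blue bin and set it down flat near the middle of the dark measuring plate. Then take the bridge gauge from its tilted rest, lower it upright over the puck, keeping hold of it until its sprung red foot sits on top of the puck and both legs stand flat on the plate, and let go so that it is left there reading the puck's height. Leave the green puck, the jar and the stack of clear boxes where they are.

Things in the scene. Friction and masses are not known exactly. Their poses are not given: they have to be found in the camera images.
- amber_puck: round amber (orange) resin puck standing upright in one of the two compartments of the blue bin: diameter 36 mm, height 30 mm, about 45 g; origin at the centre of its underside, z up its axis
- green_puck: bystander: same puck in green, in the other compartment of the bin; origin at the centre of its underside
- bin: blue open bin fixed to the table, 230 (its x) x 116 (its y) x 32 mm high, walls and floor 5 mm, one wall of the same height across the middle makes two compartments of about 107 x 106 mm; origin at the centre of its underside
- plate: dark measuring plate fixed to the table, 160 x 160 x 20 mm; origin at the centre of its underside, top face at z = +20 mm, x and y along its edges
- cradle: white tilted rest fixed to the table, base 130 x 150 x 10 mm; two L-shaped ledges carry the gauge by its legs, so that its axis leans 30 degrees towards the rest's -x. The gauge lies loose in it and can be drawn out along its own axis or straight up; origin at the centre of its underside
- gauge: loose bridge gauge, 0.43 kg: two aluminium leg plates at y = +-48 mm (each 40 in x, 12 in y, 60 mm high, 84 clear between), bar 40 x 108 mm over them from z = 60 to 72 mm, on it a black square grip 26 x 26 mm from z = 72 to 140 mm, red button on top. Origin midway between the legs level with their undersides, z up the grip; in the rest z leans 30 degrees from vertical
- gauge_foot (a joint): reading of the gauge: how far its foot is pushed up, m. 0 = foot fully out, level with the undersides of the legs; with the legs on a flat plate it reads the height of the part under the foot (0.030 for the puck). Travel 45 mm, spring 0.4 to 2.2 N, returns to 0 by itself
- gauge_tip (a point): centre of the underside of the gauge's red foot, a disc of diameter 22 mm on the gauge's axis, between the legs
- jar: bystander: small amber glass jar with white cap, diameter 40 mm, 65 mm high; origin at the centre of its underside
- box_stack: bystander: two stacked clear germination boxes with seeds, 114 x 114 x 70 mm in all; origin at the centre of the underside
Things that resemble listed ones, but are neither listed nor needed, are in the scene too. Leave any grey, pink or purple look-alike of the amber_puck alone.

How it is judged:
By the outcome, as a careful person would: the job done as asked, in the order asked, and still so for the second after the job is handed in, with the robot touching nothing.
It also fails if it takes over 51 s, if anything falls off the work surface, if the arm or the gripper's body presses on something with over 40 N, if the wrist force passes 120 N, or if a joint passes its speed limit or range.

## Working session

There is one attempt and no reset: what is moved stays moved. The work goes in short steps, Python scripts to look and compute and a tool call to move; the robot and the scene stay as the last step left them, time stands still between calls to the robot, and variables do not carry over. Pictures are saved under pics/ and viewed, about 8 in all and at most 12, crops included, and the job is handed in when it is done.

Besides the shell and the picture viewer there is one more tool, called after ">>>" as name(argument=value, ...), one argument or row to a line, values as JSON. jog_arm: Moves the arm, as the interface text tells. Its arguments: {"type":"object","properties":{"moves":{"type":"array","items":{"type":"array","items":{"type":"number"}}},"squeeze":{"type":"number"}},"required":["moves"]}

```bash
mkdir -p pics; ls; cat > h.py <<'E'
import numpy as np, cv2
from rig import ctrl, imaging, ticket, models
from scipy.spatial.transform import Rotation as Rn
def pts(c, mask=None):
    """world points of masked pixels (N,3) """
    z=c["range_z"]; m=(z>0) if mask is None else (mask&(z>0))
    v,u=np.nonzero(m); K=c["K"]
    d=cv2.undistortPoints(np.stack([u,v],1).astype(float).reshape(-1,1,2),K,np.array([c["k1"],0,0,0.])).reshape(-1,2)
    zz=z[m]; X=np.c_[d*zz[:,None],zz]
    return (X-c["t"])@c["R"], np.c_[u,v]
E
python3 - <<'E'
from h import *
o=ctrl.get_obs(); print({k:np.round(v,3) for k,v in o.items()})
for n in ("top","scene"):
    c=imaging.capture(n); cv2.imwrite(f"pics/{n}0.png",c["pixels"]); np.savez(f"{n}0.npz",**c)
    print(n,np.round(-c["R"].T@c["t"],3))
    for l in ["amber_puck","green_puck","bin","plate","cradle","gauge","jar","box_stack"]:
        for r in models.regions_of(n,l)[:4]:
            P,_=pts(c,r["mask"])
            if len(P): print(l,round(r["conf"],2),r["box"],np.round(np.median(P,0),3),np.round(np.percentile(P,[2],axis=0),3),np.round(np.percentile(P,98,axis=0),3))
E
```

```text
pics
{'time': np.float64(0.0), 'qpos': array([ 1.47 ,  0.359,  0.011, -0.   , -1.224, -0.288]), 'joint_velocities': array([ 0.   , -0.   ,  0.001,  0.   , -0.001, -0.   ]), 'effort': array([-1.0000e-03, -5.8332e+01,  2.9343e+01,  6.9370e+00, -6.0000e-03,
        0.0000e+00]), 'eef_pos': array([0.256, 0.624, 0.204]), 'tcp_rot': array([-0.394, -0.587, -0.394,  0.588]), 'force': array([-0.337,  0.664, -0.956]), 'wrist_torque': array([-0.019,  0.027, -0.046]), 'width': np.float64(0.086)}
top [0.479 0.009 0.851]
amber_puck 0.6 [399.7, 228.4, 18.5, 25.4] [ 0.58  -0.163  0.029] [[ 0.564 -0.18   0.012]] [ 0.596 -0.147  0.033]
amber_puck 0.57 [477.0, 314.0, 25.4, 20.5] [ 0.425 -0.307  0.029] [[ 0.406 -0.326 -0.001]] [ 0.441 -0.293  0.033]
amber_puck 0.57 [431.2, 315.6, 24.9, 19.2] [ 0.422 -0.221  0.029] [[ 0.406 -0.239  0.01 ]] [ 0.437 -0.207  0.033]
amber_puck 0.56 [459.7, 251.1, 22.1, 19.0] [ 0.538 -0.277  0.034] [[ 0.521 -0.305  0.004]] [ 0.556 -0.262  0.037]
green_puck 0.89 [455.9, 192.5, 25.0, 18.5] [ 0.654 -0.279  0.034] [[ 0.639 -0.298  0.011]] [ 0.671 -0.265  0.037]
green_puck 0.27 [4
[... 1883 characters left out ...]
.5, 72.0, 47.3] [0.612 0.215 0.011] [[0.53  0.187 0.004]] [0.653 0.33  0.058]
gauge 0.8 [351.3, 137.0, 48.5, 68.3] [0.596 0.25  0.086] [[0.505 0.21  0.002]] [0.629 0.366 0.159]
jar 0.67 [336.3, 180.3, 72.5, 47.6] [0.612 0.215 0.011] [[0.53  0.188 0.003]] [0.654 0.328 0.061]
jar 0.59 [361.9, 292.3, 28.5, 38.4] [ 0.755 -0.071  0.042] [[ 0.72 -0.08  0.  ]] [ 0.771 -0.036  0.066]
box_stack 0.96 [363.9, 230.1, 92.1, 87.4] [0.771 0.025 0.069] [[ 0.706 -0.008  0.004]] [0.822 0.109 0.072]
box_stack 0.29 [336.3, 179.8, 73.6, 46.4] [0.612 0.215 0.011] [[0.527 0.188 0.001]] [0.653 0.33  0.063]
box_stack 0.15 [217.9, 226.7, 108.1, 72.4] [ 0.522 -0.033  0.02 ] [[ 0.437 -0.106  0.006]] [0.599 0.061 0.022]
```

View images.

```bash
python3 - <<'E'
from h import *
a=cv2.imread("pics/top0.png"); s=cv2.imread("pics/scene0.png")
cv2.imwrite("pics/crop.png",np.hstack([cv2.resize(a[160:360,380:520],(420,600),interpolation=cv2.INTER_CUBIC),cv2.resize(s[280:460,100:310],(380,600),interpolation=cv2.INTER_CUBIC)]))
E
```

```text
(no output)
```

View pics/top0.png

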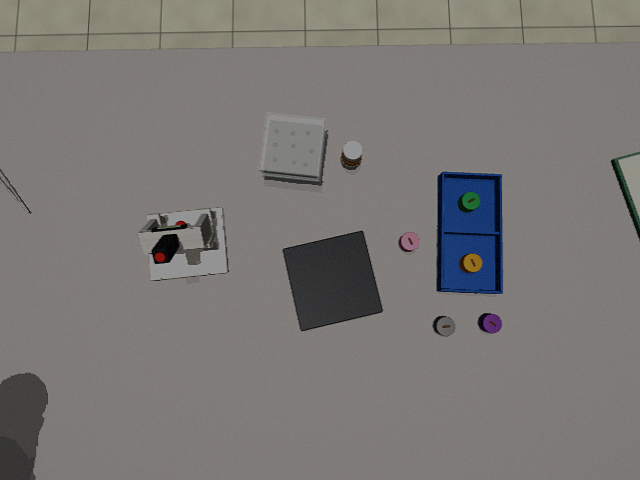

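View pics/crop.png

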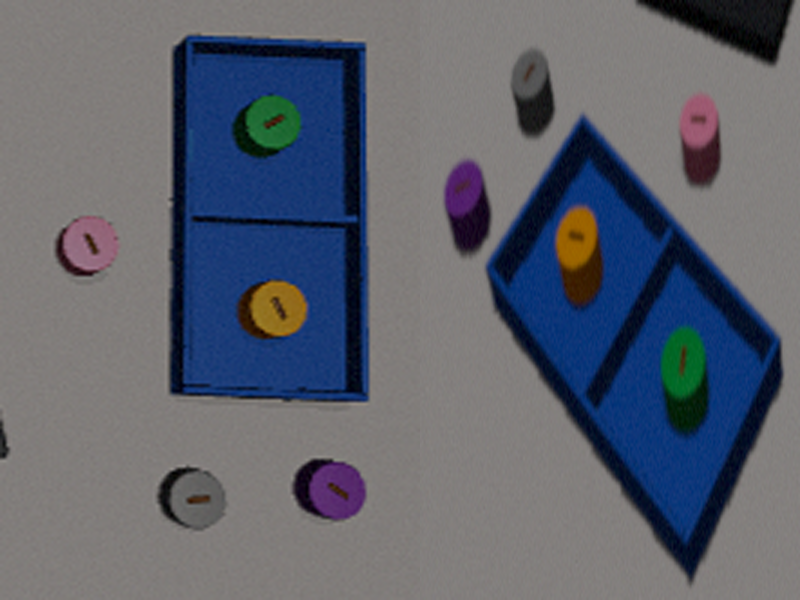

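Top view: the amber puck in the bin at (473,263) is the target; grey (445,326), purple (490,323) and pink (410,242) look-alikes stand outside the bin, green at (470,201) in the other compartment. The crop confirms only (473,263) is amber and in the bin. Plate at (333,280), gauge at (175,235) leaning.

```bash
cat > fit.py <<'E'
from h import *
from scipy.optimize import least_squares
BOX=np.array([[0,48,30,20,6,30],[0,-48,30,20,6,30],[0,0,66,20,54,6],[0,0,106,13,13,34]])/1e3
def sdf(p):
    d=[]
    for b in BOX:
        q=np.abs(p-b[:3])-b[3:]; d.append(np.linalg.norm(np.maximum(q,0),axis=1)+np.minimum(q.max(1),0))
    return np.min(d,0)
def fitgauge(P,x0):
    f=lambda x: sdf((P-x[:3])@Rn.from_rotvec(x[3:]).as_matrix())
    r=least_squares(f,x0,loss="soft_l1",f_scale=0.002); return r.x,np.median(np.abs(f(r.x)))
def rect(P):
    (c,s,a)=cv2.minAreaRect((P[:,:2]*1000).astype(np.float32)); return np.round(c,1),np.round(s,1),round(a,1)
E
python3 - <<'E'
from fit import *
def best(n,l,i=0): 
    imaging  # newest
    return models.regions_of(n,l)
A=[]
for n in ("top","scene"):
    c=imaging.capture(n); np.savez(f"{n}0.npz",**c)
    for l in ["amber_puck","green_puck"]:
        for r in models.regions_of(n,l)[:4]:
            P,_=pts(c,r["mask"])
            if abs(np.median(P[:,0])-.54)<.02 and abs(np.median(P[:,1])+.28)<.02 or l[0]=="g" and r["conf"]>.8:
                T=P[P[:,2]>.0305]; print(n,l,cv2.minEnclosingCircle((T[:,:2]*1e3).astype(np.float32)),T.mean(0))
    P,_=pts(c,models.regions_of(n,"plate")[0]["mask"]); T=P[abs(P[:,2]-.02)<.004]; print(n,"plate",rect(T),T[:,2].mean())
    P,_=pts(c); T=P[(abs(P[:,2]-.01)<.003)&(abs(P[:,0]-.575)<.1)&(abs(P[:,1]-.26)<.11)]; print("cradle",rect(T))
    P,_=pts(c,models.regions_of(n,"gauge")[0]["mask"]); P=P[(P[:,2]>.035)&(P[:,1]<.35)]
    A.append(P)
    R0=None
    rs=[]
    for yaw in np.radians([-30,-10,10,150,170,190,80,-80]):
        x0=np.r_[.60,.25,.03,(Rn.from_euler("z",yaw)*Rn.from_euler("y",-30,degrees=True)).as_rotvec()]
        rs.append(fitgauge(P,x0))
    x,e=min(rs,key=lambda r:r[1]); M=Rn.from_rotvec(x[3:]).as_matrix(); print(n,"gauge",len(P),np.round(x[:3],4),"z",M[:,2].round(3),"y",M[:,1].round(3),e, "grip",(x[:3]+M[:,2]*.106).round(4))
E
```

```text
top amber_puck ((537.9442749023438, -278.7542419433594), 18.073429107666016) [ 0.53711063 -0.27840809  0.03472214]
top plate (array([509.9, -15.7]), array([159.8, 159.8]), 12.1) 0.01982331650804164
cradle (array([585.5, 264.9]), array([130. , 148.3]), 5.1)
top gauge 2110 [0.6162 0.2691 0.0366] z [-0.502 -0.047  0.864] y [ 0.091 -0.996 -0.001] 0.0006625469149797447 grip [0.563  0.2641 0.1281]
scene amber_puck ((540.46435546875, -281.23651123046875), 18.401044845581055) [ 0.54171925 -0.28212672  0.03487455]
scene green_puck ((658.868408203125, -284.8634033203125), 18.379940032958984) [ 0.65998604 -0.28619659  0.03467863]
scene plate (array([511.9, -17.6]), array([162.1, 163.4]), 12.1) 0.020224101680180177
cradle (array([588. , 261.8]), array([128.9, 146.8]), 5.3)
scene gauge 1706 [0.6177 0.2682 0.0364] z [-0.505 -0.055  0.862] y [ 0.093 -0.996 -0.01 ] 0.0010443725573784758 grip [0.5642 0.2623 0.1277]
```

```bash
cat > d.py <<'E'
from h import *
def cur():
    o=ctrl.get_obs(); q=o["tcp_rot"]; return o,np.array(o["eef_pos"]),Rn.from_quat([q[1],q[2],q[3],q[0]]).as_matrix()
def Rt(x,z):
    """tool rotation from finger direction x and jaw direction z (made square)"""
    x=np.array(x,float);x/=np.linalg.norm(x); z=np.array(z,float); z-=x*(x@z); z/=np.linalg.norm(z)
    return np.c_[x,np.cross(z,x),z]
def delta(p,R):
    """rotvec in tool axes; shift in tool axes now, and after the turn"""
    o,p0,R0=cur(); w=Rn.from_matrix(R0.T@R).as_rotvec()
    print("turn",w.round(4),"shift now",(R0.T@(p-p0)).round(4),"shift after",(R.T@(p-p0)).round(4))
E
python3 - <<'E'
from d import *
o,p,R=cur(); print(R.round(3),o["time"])
for z in ([1,0,0],[-1,0,0],[0,1,0],[0,-1,0]): print(z); delta(np.array([.539,-.280,.15]),Rt([0,0,-1],z))
c=imaging.capture("wrist"); cv2.imwrite("pics/w0.png",c["pixels"]); print(np.round(R.T@(-c["R"].T@c["t"]-p),3))
E
```

```text
[[ 0.     0.925 -0.379]
 [ 0.    -0.379 -0.925]
 [-1.     0.    -0.   ]] 1.4
[1, 0, 0]
turn [-1.9596e+00 -0.0000e+00 -1.0000e-04] shift now [0.0545 0.6049 0.7298] shift after [ 0.0545 -0.9046  0.2831]
[-1, 0, 0]
turn [ 1.182e+00 -1.000e-04  0.000e+00] shift now [0.0545 0.6049 0.7298] shift after [ 0.0545  0.9046 -0.2831]
[0, 1, 0]
turn [ 2.7528e+00 -0.0000e+00  1.0000e-04] shift now [0.0545 0.6049 0.7298] shift after [ 0.0545 -0.2831 -0.9046]
[0, -1, 0]
turn [-3.888e-01 -1.000e-04 -0.000e+00] shift now [0.0545 0.6049 0.7298] shift after [0.0545 0.2831 0.9046]
[-0.169  0.085  0.001]
```

>>> jog_arm(
  moves=[
    [-0.2,0,0,0,-0.13,0,0],
    [-0.2,0,0,0,-0.13,0,0],
    [-0.2,0,0,0,-0.129,0,0],
    [-0.2,0,0.012,0.038,0,0,0],
    [-0.2,0,0.012,0.038,0,0,0],
    [-0.2,0,0.012,0.038,0,0,0],
    [-0.2,0,0.012,0.038,0,0,0],
    [-0.2,0,0.012,0.038,0,0,0],
    [-0.2,0,0.012,0.038,0,0,0],
    [-0.2,0,0.012,0.038,0,0,0],
    [-0.2,0,0.012,0.038,0,0,0],
    [-0.2,0,0.012,0.038,0,0,0],
  ],
  squeeze=60,
)

```text
time: 2.65
eef_pos: [0.3642, 0.2811, 0.2048]
tcp_rot: [0.5, 0.5, 0.5, -0.5]
force: [1.3, 0.2, 0.7]
width: 0.0507
```

>>> jog_arm(
  moves=[
    [-0.2,0,0.012,0.038,0,0,0],
    [-0.2,0,0.012,0.038,0,0,0],
    [-0.2,0,0.012,0.038,0,0,0],
    [-0.2,0,0.012,0.038,0,0,0],
    [-0.2,0,0.012,0.038,0,0,0],
    [-0.2,0,0.012,0.038,0,0,0],
    [-0.2,0,0.012,0.038,0,0,0],
    [-0.2,0,0.012,0.038,0,0,0],
    [-0.2,0,0.012,0.038,0,0,0],
    [-0.2,0,0.012,0.038,0,0,0],
    [-0.2,0,0.012,0.038,0,0,0],
    [-0.2,0,0,0,0,0,0],
  ],
)

```text
time: 3.85
eef_pos: [0.4967, -0.1389, 0.2042]
tcp_rot: [-0.499, -0.501, -0.499, 0.501]
force: [-0.5, 1.1, -0.4]
width: 0.0511
```

```bash
python3 - <<'E'
from d import *
o,p,R=cur(); print(o["time"],p.round(4),o["qpos"].round(3),o["width"])
c=imaging.capture("wrist"); cv2.imwrite("pics/w1.png",c["pixels"])
for r in models.regions_of("wrist","amber_puck")[:3]:
    P,_=pts(c,r["mask"]); 
    if len(P)==0: print("nodepth",r["box"]);continue
    T=P[P[:,2]>.0305]; print(r["conf"],r["box"],np.median(P,0).round(4))
    if len(T): print(cv2.minEnclosingCircle((T[:,:2]*1e3).astype(np.float32)))
delta(np.array([.539,-.280,.15]),Rt([0,0,-1],[0,-1,0]))
E
```

```text
3.85 [ 0.4967 -0.1389  0.2042] [ 1.090e-01  9.600e-02 -3.350e-01  1.000e-03 -1.141e+00  1.458e+00] 0.05108593926930324
0.91 [464.5, 128.3, 57.0, 50.0] [ 0.5395 -0.2772  0.0348]
((538.2876586914062, -281.3150329589844), 18.009708404541016)
0.81 [329.6, 73.3, 46.8, 46.6] [ 0.5816 -0.1665  0.03  ]
((581.0052490234375, -166.44146728515625), 17.203907012939453)
0.66 [480.3, 252.3, 52.8, 46.3] [ 0.4295 -0.3087  0.0297]
((425.40789794921875, -312.4844665527344), 17.331153869628906)
turn [-0.0024 -0.0001  0.0006] shift now [0.0541 0.0435 0.1437] shift after [0.0542 0.0431 0.1438]
```

View pics/w1.png

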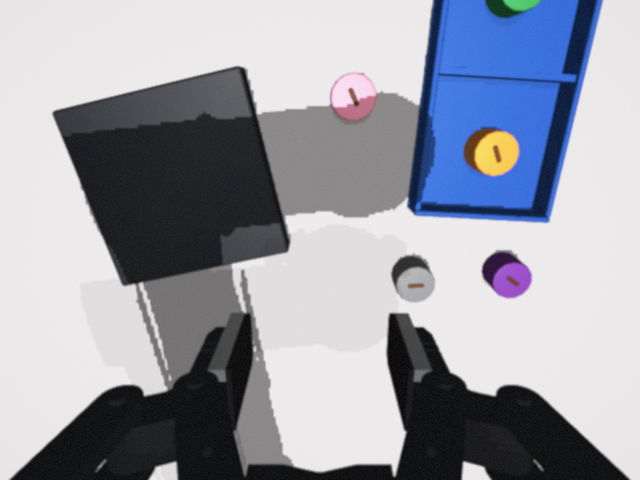

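Wrist view: amber puck in the bin at (493,153), measured at (0.538,-0.281), consistent with the other cameras.

>>> jog_arm(
  moves=[
    [-0.2,0,0.0105,0.0355,-0.002,0,0],
    [-0.2,0,0.0105,0.0355,0,0,0],
    [-0.2,0,0.0105,0.0355,0,0,0],
    [-0.2,0,0.0105,0.0355,0,0,0],
    [-0.2,0.03,0,0,0,0,0],
    [-0.2,0.03,0,0,0,0,0],
    [-0.2,0.03,0,0,0,0,0],
    [-0.2,0.03,0,0,0,0,0],
    [-0.2,0,0,0,0,0,0],
  ],
)

```text
time: 4.85
eef_pos: [0.5356, -0.2751, 0.0808]
tcp_rot: [0.499, 0.498, 0.503, -0.5]
force: [0.0, 0.2, 0.5]
width: 0.0509
```

```bash
python3 - <<'E'
from d import *
o,p,R=cur(); print(o["time"],p.round(4),o["width"])
c=imaging.capture("wrist"); cv2.imwrite("pics/w2.png",c["pixels"])
for r in models.regions_of("wrist","amber_puck")[:2]:
    P,_=pts(c,r["mask"]); T=P[P[:,2]>.0305]; print(r["conf"],r["box"],np.median(P,0).round(4))
    if len(T): print(cv2.minEnclosingCircle((T[:,:2]*1e3).astype(np.float32)))
delta(np.array([.5385,-.281,.019]),Rt([0,0,-1],[0,-1,0]))
E
```

```text
4.85 [ 0.5356 -0.2751  0.0808] 0.050888091854427435
0.89 [77.0, 134.9, 89.8, 71.6] [ 0.5832 -0.1711  0.0294]
((581.6019287109375, -167.3854217529297), 17.425447463989258)
0.81 [347.3, 366.8, 56.6, 67.4] [ 0.4338 -0.3107  0.0294]
((467.3345947265625, -306.272705078125), 57.95724105834961)
turn [0.0039 0.0004 0.0005] shift now [ 0.0662 -0.0002  0.0045] shift after [ 0.0662 -0.0002  0.0045]
```

>>> jog_arm(
  moves=[
    [-0.2,0.015,0,0.0045,0.004,0,0],
    [-0.2,0.02,0,0,0,0,0],
    [-0.2,0.02,0,0,0,0,0],
    [-0.2,0.01,0,0,0,0,0],
    [-0.2,0,0,0,0,0,0],
    [-0.2,0,0,0,0,0,0],
    [0.6,0,0,0,0,0,0],
    [0.6,0,0,0,0,0,0],
    [0.6,0,0,0,0,0,0],
    [0.6,0,0,0,0,0,0],
  ],
  squeeze=40,
)

```text
time: 5.95
eef_pos: [0.5384, -0.2818, 0.0198]
tcp_rot: [0.5, 0.501, 0.499, -0.5]
force: [-0.1, -0.2, -0.3]
width: 0.0168
```

```bash
python3 - <<'E'
from d import *
a=imaging.capture("wrist")["pixels"]; c=imaging.capture("scene"); b=c["pixels"]
for r in models.regions_of("scene","amber_puck")[:4]:
    P,_=pts(c,r["mask"]); print(r["conf"],r["box"],np.median(P,0).round(3))
cv2.imwrite("pics/m.png",np.hstack([cv2.resize(a,(440,330)),cv2.resize(b[270:470,100:320],(360,330))]))
print(cur()[0]["width"],ctrl.get_obs()["force"])
E
```

```text
0.82 [244.2, 309.6, 22.1, 24.6] [ 0.589 -0.173  0.028]
0.79 [174.2, 341.3, 29.1, 27.4] [ 0.55  -0.284  0.033]
0.75 [113.1, 328.7, 26.3, 26.2] [ 0.436 -0.317  0.027]
0.6 [375.5, 178.5, 11.3, 16.6] [0.609 0.264 0.052]
0.01705799825145893 [-0.30799884 -0.91934616 -0.73321596]
```

View pics/m.png

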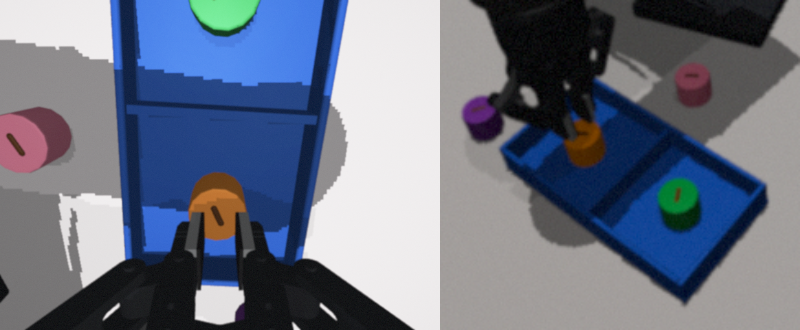

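Wrist view: closed fingers at (222,215) end on or beside the puck rather than around it; let me measure the fingertips by depth.

```bash
python3 - <<'E'
from d import *
for n in("wrist","top","scene"):
    c=imaging.capture(n); P,uv=pts(c); px=c["pixels"][uv[:,1],uv[:,0]].astype(int)
    hsv=cv2.cvtColor(c["pixels"],cv2.COLOR_BGR2HSV)[uv[:,1],uv[:,0]]
    near=(abs(P[:,0]-.54)<.06)&(abs(P[:,1]+.28)<.045)
    pk=near&(hsv[:,0]>8)&(hsv[:,0]<25)&(hsv[:,1]>130)
    q=P[pk]; print(n,"puck",len(q),np.percentile(q,[2,50,98],axis=0).round(4) if len(q) else "")
    T=q[q[:,2]>.0305]; print(cv2.minEnclosingCircle((T[:,:2]*1e3).astype(np.float32)) if len(T) else "")
    f=near&(hsv[:,1]<90)&(P[:,2]>.008)&(P[:,2]<.12); q=P[f]
    for a in(.01,.02,.03,.04,.05,.06,.08):
        s=q[(q[:,2]>=a)&(q[:,2]<a+.01)]
        if len(s): print(a,len(s),np.percentile(s[:,:2],[5,50,95],axis=0).round(3).tolist())
E
```

```text
wrist puck 5592 [[ 0.5241 -0.296   0.011 ]
 [ 0.5463 -0.2816  0.0347]
 [ 0.5559 -0.2661  0.0465]]
((539.090576171875, -280.77520751953125), 17.85872459411621)
0.01 18 [[0.54, -0.299], [0.542, -0.297], [0.546, -0.264]]
0.02 12 [[0.539, -0.299], [0.541, -0.281], [0.543, -0.263]]
0.03 117 [[0.482, -0.295], [0.521, -0.282], [0.54, -0.264]]
0.04 8 [[0.538, -0.296], [0.548, -0.273], [0.548, -0.268]]
0.05 722 [[0.544, -0.302], [0.548, -0.291], [0.549, -0.263]]
0.06 1228 [[0.542, -0.303], [0.546, -0.274], [0.549, -0.262]]
0.08 2043 [[0.53, -0.302], [0.546, -0.274], [0.55, -0.262]]
top puck 195 [[ 0.4904 -0.2697  0.2488]
 [ 0.5038 -0.2486  0.4597]
 [ 0.5736 -0.2354  0.4754]]
((533.6956787109375, -263.7786865234375), 44.7542839050293)
scene puck 1857 [[ 0.5357 -0.324   0.0133]
 [ 0.5793 -0.2914  0.4002]
 [ 0.5909 -0.2444  0.4725]]
((570.7542114257812, -278.61871337890625), 48.31952667236328)
0.01 2 [[0.533, -0.296], [0.543, -0.284], [0.553, -0.271]]
0.02 1 [[0.556, -0.272], [0.556, -0.272], [0.556, -0.272]]
0.03 8 [[0.482, -0.318], [0.484, -0.31], [0.55, -0.266]]
0.04 3 [[0.538, -0.273], [0.55, -0.271], [0.55, -0.27]]
0.05 43 [[0.538, -0.3], [0.549, -0.294], [0.551, -0.271]]
0.06 67 [[0.538, -0.304], [0.549, -0.293], [0.551, -0.268]]
0.08 72 [[0.53, -0.303], [0.547, -0.273], [0.552, -0.269]]
```

```bash
python3 - <<'E'
from d import *
c=imaging.capture("wrist"); P,uv=pts(c); W=np.full((480,640,3),np.nan); W[uv[:,1],uv[:,0]]=P
for u in(280,286,292,352,360,368):
    print(u,[(v,*(W[v,u]*1e3).round(0)) for v in range(285,380,8)])
cv2.imwrite("pics/w3.png",cv2.resize(c["pixels"][240:460,200:480],(764,600),interpolation=cv2.INTER_CUBIC))
d,p,R=cur();print(p,d["qpos"].round(3),R.round(3).tolist(),(R.T@(-c["R"].T@c["t"]-p)).round(3))
E
```

```text
280 [(285, np.float64(547.0), np.float64(-266.0), np.float64(26.0)), (293, np.float64(548.0), np.float64(-267.0), np.float64(36.0)), (301, np.float64(544.0), np.float64(-267.0), np.float64(35.0)), (309, np.float64(549.0), np.float64(-268.0), np.float64(50.0)), (317, np.float64(549.0), np.float64(-269.0), np.float64(57.0)), (325, np.float64(548.0), np.float64(-269.0), np.float64(61.0)), (333, np.float64(549.0), np.float64(-269.0), np.float64(67.0)), (341, np.float64(549.0), np.float64(-270.0), np.float64(73.0)), (349, np.float64(549.0), np.float64(-270.0), np.float64(77.0)), (357, np.float64(549.0), np.float64(-271.0), np.float64(81.0)), (365, np.float64(548.0), np.float64(-271.0), np.float64(83.0)), (373, np.float64(550.0), np.float64(-271.0), np.float64(90.0))]
286 [(285, np.float64(550.0), np.float64(-269.0), np.float64(33.0)), (293, np.float64(548.0), np.float64(-269.0), np.float64(35.0)), (301, np.float64(544.0), np.float64(-269.0), np.float64(35.0)), (309, np.float64(549.0), np.float64(-270.0), np.float64(50.0)), (317, np.float64(549.0), np.float64(-271.0), np.float64(57.0)), (3
[... 2992 characters left out ...]
0), np.float64(5.0)), (317, np.float64(520.0), np.float64(-307.0), np.float64(5.0)), (325, np.float64(545.0), np.float64(-300.0), np.float64(55.0)), (333, np.float64(545.0), np.float64(-300.0), np.float64(60.0)), (341, np.float64(545.0), np.float64(-299.0), np.float64(66.0)), (349, np.float64(549.0), np.float64(-297.0), np.float64(77.0)), (357, np.float64(548.0), np.float64(-297.0), np.float64(80.0)), (365, np.float64(550.0), np.float64(-296.0), np.float64(86.0)), (373, np.float64(549.0), np.float64(-296.0), np.float64(89.0))]
[ 0.53824088 -0.28177629  0.0194421 ] [-0.161  0.425 -0.359 -0.    -0.787  1.73 ] [[-0.0, 1.0, -0.002], [0.0, -0.002, -1.0], [-1.0, -0.0, -0.0]] [-0.169  0.084  0.001]
```

View pics/w3.png

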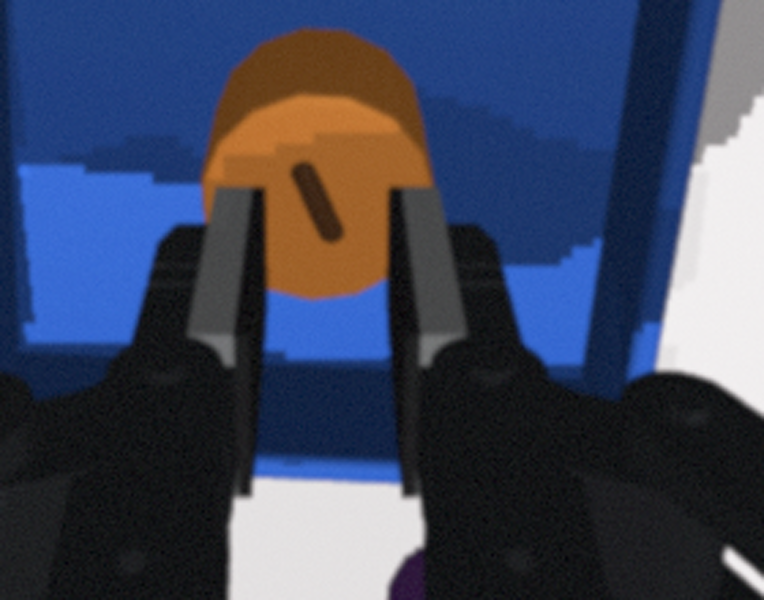

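The fingertips actually end at z≈0.048 with TCP reported at 0.0195: about 38 mm further back than described, laterally correct. The puck hasn't moved (0.539,-0.281). I'll open, go down in checked steps.

>>> jog_arm(
  moves=[
    [-0.2,0,0,0,0,0,0],
    [-0.2,0,0,0,0,0,0],
    [-0.2,0,0,0,0,0,0],
    [-0.2,0,0,0,0,0,0],
    [-0.2,0.01,0,0,0,0,0],
    [-0.2,0.01,0,0,0,0,0],
    [-0.2,0.01,0,0,0,0,0],
    [-0.2,0.006,0,0,0,0,0],
    [-0.2,0,0,0,0,0,0],
  ],
)

```text
time: 7.2
eef_pos: [0.5373, -0.2816, -0.0181]
tcp_rot: [-0.499, -0.5, -0.5, 0.501]
force: [-0.5, -0.0, 0.1]
width: 0.0513
```

```bash
cat > tips.py <<'E'
from d import *
def tips():
    """finger pixels of the wrist camera in tool axes: forward reach of the pads, jaw positions"""
    c=imaging.capture("wrist"); P,uv=pts(c); o,p,R=cur(); Q=(P-p)@R
    g=cv2.cvtColor(c["pixels"],cv2.COLOR_BGR2HSV)[uv[:,1],uv[:,0]]
    m=(abs(Q[:,1])<.014)&(abs(Q[:,2])<.06)&(g[:,1]<90)&(Q[:,0]>-.11)&(Q[:,0]<.02)&(abs(Q[:,1]-.011)<.003)
    for s in(1,-1):
        q=Q[m&(Q[:,2]*s>0)]
        if len(q): print(s,len(q),"fwd",np.percentile(q[:,0],[50,90,98]).round(4),"jaw",np.percentile(q[:,2],[5,95]).round(4))
    return c,o,p,R
E
python3 - <<'E'
from tips import *
c,o,p,R=tips(); print(o["time"],p.round(4),o["force"],o["width"])
E
```

```text
1 9537 fwd [-0.0864 -0.0598 -0.0394] jaw [0.0098 0.0583]
-1 9765 fwd [-0.0865 -0.0601 -0.0394] jaw [-0.058  -0.0095]
7.25 [ 0.5378 -0.2817 -0.0173] [-0.32996904 -0.28980374 -0.57873523] 0.05122508336533869
```

>>> jog_arm(
  moves=[
    [-0.2,0.005,0,0,0,0,0],
    [-0.2,0,0,0,0,0,0],
    [0.5,0,0,0,0,0,0],
    [0.5,0,0,0,0,0,0],
    [0.5,0,0,0,0,0,0],
    [0.5,0,0,0,0,0,0],
  ],
  squeeze=40,
)

```text
time: 7.85
eef_pos: [0.5386, -0.2818, -0.0211]
tcp_rot: [0.5, 0.501, 0.499, -0.5]
force: [0.1, 0.4, 2.0]
width: 0.035
```

>>> jog_arm(
  moves=[
    [0.5,-0.02,0,0,0,0,0],
    [0.5,-0.03,0,0,0,0,0],
    [0.5,-0.03,0,0,0,0,0],
    [0.5,0,-0.0035,-0.033,0,0,0],
    [0.5,0,-0.0035,-0.033,0,0,0],
    [0.5,0,-0.0035,-0.033,0,0,0],
    [0.5,0,-0.0035,-0.033,0,0,0],
    [0.5,0,-0.0035,-0.033,0,0,0],
    [0.5,0,-0.0035,-0.033,0,0,0],
    [0.5,0,-0.0035,-0.033,0,0,0],
    [0.5,0,-0.0035,-0.033,0,0,0],
    [0.5,0,0,0,0,0,0],
  ],
)

```text
time: 9.05
eef_pos: [0.5107, -0.0149, 0.0588]
tcp_rot: [0.5, 0.5, 0.5, -0.499]
force: [-0.2, -0.6, 0.4]
width: 0.0351
```

```bash
python3 - <<'E'
from d import *
c=imaging.capture("wrist")
o,p,R=cur(); print(o["time"],p.round(4),o["force"],o["width"])
P,uv=pts(c); g=cv2.cvtColor(c["pixels"],cv2.COLOR_BGR2HSV)[uv[:,1],uv[:,0]]
q=P[(g[:,0]>8)&(g[:,0]<25)&(g[:,1]>130)]-p
print(len(q),np.percentile(q,[2,50,98],axis=0).round(4))
delta(np.array([.511,-.0165,-.006]),Rt([0,0,-1],[0,-1,0]))
E
```

```text
9.1 [ 0.5107 -0.0162  0.0587] [ 0.74262673 -0.43212869 -1.44889167] 0.03475637589694005
11344 [[-0.0142 -0.0155  0.0296]
 [ 0.0068  0.0007  0.0559]
 [ 0.0176  0.017   0.0573]]
turn [ 0.0013 -0.0002 -0.0003] shift now [0.0647 0.0003 0.0003] shift after [0.0647 0.0003 0.0003]
```

>>> jog_arm(
  moves=[
    [0.5,0.025,0,0,0,0,0],
    [0.5,0.02,0,0,0,0,0],
    [0.5,0.01,0,0,0,0,0],
    [0.5,0.005,0,0,0,0,0],
    [0.5,0.004,0,0,0,0,0],
    [0.5,0,0,0,0,0,0],
  ],
)

```text
time: 9.7
eef_pos: [0.5109, -0.018, -0.0055]
tcp_rot: [0.499, 0.501, 0.499, -0.501]
force: [0.1, -0.3, -0.1]
width: 0.0355
```

>>> jog_arm(
  moves=[
    [0.5,0.0015,0,0,0,0,0],
    [0.5,0,0,0,0,0,0],
    [-0.2,0,0,0,0,0,0],
    [-0.2,0,0,0,0,0,0],
    [-0.2,0,0,0,0,0,0],
    [-0.2,-0.02,0,0,0,0,0],
    [-0.2,-0.04,0,0,0,0,0],
    [-0.2,-0.05,0,0,0,0,0],
    [-0.2,-0.05,0,0,0,0,0],
    [-0.2,-0.05,0,0,0,0,0],
  ],
)

```text
time: 10.7
eef_pos: [0.5102, -0.0178, 0.2052]
tcp_rot: [0.5, 0.501, 0.5, -0.5]
force: [1.5, 1.1, -0.3]
width: 0.0511
```

```bash
python3 - <<'E'
from d import *
o,p,R=cur(); print(o["time"],p.round(4))
c=imaging.capture("wrist"); P,uv=pts(c); g=cv2.cvtColor(c["pixels"],cv2.COLOR_BGR2HSV)[uv[:,1],uv[:,0]]
m=(g[:,0]>8)&(g[:,0]<25)&(g[:,1]>130)&(abs(P[:,0]-.511)<.04)&(abs(P[:,1]+.0165)<.04)&(P[:,2]<.07)
q=P[m]; T=q[q[:,2]>.045]; print(cv2.minEnclosingCircle((T[:,:2]*1e3).astype(np.float32)),np.percentile(T[:,2],[5,50,95]))
A=np.c_[T[:,:2]-T[:,:2].mean(0),np.ones(len(T))]; print("tilt",np.linalg.lstsq(A,T[:,2],rcond=None)[0])
# gauge grasp: gauge frame mean of both fits; grip centre at z=.106
z=np.array([-.5,-.05,.865]); z/=np.linalg.norm(z); org=np.array([.617,.2687,.0365]); y=np.array([.092,-.996,0])
for zz in(y,-y):
    Rg=Rt(-z,zz)
    for h in (.25,.106): 
        # grasp point lies .046 behind the reported TCP
        tcp=org+z*h-z*.046; print(h,tcp.round(4)); delta(tcp,Rg)
E
```

```text
10.7 [ 0.5102 -0.0178  0.2052]
((511.03369140625, -18.93269157409668), 17.96556282043457) [0.04843021 0.04992429 0.05121595]
tilt [-1.63474538e-02  9.15344962e-05  4.98740084e-02]
0.25 [0.515  0.2585 0.2129]
turn [-0.0911  0.0278  0.5133] shift now [ 0.0016  0.0003 -0.2762] shift after [ 0.0151  0.0216 -0.275 ]
0.106 [0.587  0.2657 0.0884]
turn [-0.0911  0.0278  0.5133] shift now [ 0.127   0.0707 -0.2834] shift after [ 0.1591  0.0216 -0.275 ]
0.25 [0.515  0.2585 0.2129]
turn [ 2.9511  0.7751 -0.0419] shift now [ 0.0016  0.0003 -0.2762] shift after [ 0.0151 -0.0216  0.275 ]
0.106 [0.587  0.2657 0.0884]
turn [ 2.9511  0.7751 -0.0419] shift now [ 0.127   0.0707 -0.2834] shift after [ 0.1591 -0.0216  0.275 ]
```

Puck is flat on the plate, at (0.511,-0.019), top at 0.050. Now to the gauge.

>>> jog_arm(
  moves=[
    [-0.2,0,0,0,-0.018,0.0055,0.103],
    [-0.2,0,0,0,-0.018,0.0055,0.103],
    [-0.2,0,0,0,-0.018,0.0055,0.103],
    [-0.2,0,0,0,-0.018,0.0055,0.103],
    [-0.2,0,0,0,-0.018,0.0055,0.101],
    [-0.2,0,0.003,-0.034,0,0,0],
    [-0.2,0,0.003,-0.034,0,0,0],
    [-0.2,0,0.003,-0.034,0,0,0],
    [-0.2,0,0.003,-0.034,0,0,0],
    [-0.2,0,0.003,-0.034,0,0,0],
    [-0.2,0,0.003,-0.034,0,0,0],
    [-0.2,0,0.003,-0.034,0,0,0],
  ],
)

```text
time: 11.95
eef_pos: [0.5069, 0.2223, 0.2144]
tcp_rot: [0.625, 0.595, 0.385, -0.327]
force: [0.7, -0.5, 0.1]
width: 0.0512
```

>>> jog_arm(
  moves=[
    [-0.2,0,0.001,-0.034,0,0,0],
    [-0.2,0,0,0,0,0,0],
  ],
)

```text
time: 12.15
eef_pos: [0.5052, 0.2589, 0.2153]
tcp_rot: [0.626, 0.594, 0.386, -0.326]
force: [-0.1, -1.2, -0.2]
width: 0.0509
```

```bash
cat > gp.py <<'E'
from tips import *
from fit import fitgauge
def gauge(x0=None,cam="wrist"):
    c=imaging.capture(cam) ; rs=models.regions_of(cam,"gauge"); print([(round(r["conf"],2),r["box"]) for r in rs[:2]])
    P,_=pts(c,rs[0]["mask"]); P=P[P[:,2]>.03]
    x,e=fitgauge(P,x0); M=Rn.from_rotvec(x[3:]).as_matrix(); print(len(P),"org",x[:3].round(4),"z",M[:,2].round(3),"y",M[:,1].round(3),"err",round(e,4)); return c,x[:3],M
X0=np.r_[.617,.2687,.0365,Rn.from_matrix(np.c_[[-.865,-.05,-.5],[.092,-.996,0],[-.5,-.05,.865]]).as_rotvec()]
E
python3 - <<'E'
from gp import *
c,org,M=gauge(X0); cv2.imwrite("pics/w4.png",c["pixels"])
_,o,p,R=tips(); print(o["time"],p.round(4),R.round(3).tolist(),o["width"])
z=M[:,2]; delta(org+z*(.106-.046),Rt(-z,M[:,1]))
E
```

```text
[(0.59, [252.5, 165.7, 145.6, 84.0])]
9360 org [0.6166 0.267  0.0365] z [-0.503 -0.045  0.863] y [ 0.091 -0.996  0.001] err 0.0005
1 8506 fwd [-0.0869 -0.0601 -0.0399] jaw [0.0098 0.0581]
-1 8398 fwd [-0.0864 -0.0598 -0.04  ] jaw [-0.0583 -0.0085]
12.3 [0.5047 0.2545 0.2143] [[0.488, 0.868, 0.091], [0.047, 0.078, -0.996], [-0.871, 0.491, -0.003]] 0.05141620536088335
turn [-0.0017 -0.0039  0.017 ] shift now [ 0.1502  0.0098 -0.0019] shift after [ 0.1503  0.0073 -0.0025]
```

View pics/w4.png

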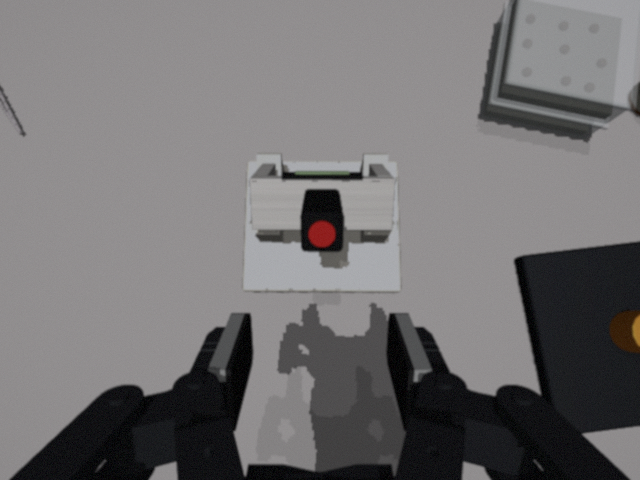

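Wrist view: gauge centred at (322,215), red button at (322,234), jaws symmetric about it; the path in along its axis is clear.

>>> jog_arm(
  moves=[
    [-0.2,0,0,0,-0.002,-0.004,0.017],
    [-0.2,0.03,0.0075,-0.0025,0,0,0],
    [-0.2,0.03,0,0,0,0,0],
    [-0.2,0,0,0,0,0,0],
  ],
)

```text
time: 12.7
eef_pos: [0.5415, 0.2574, 0.1634]
tcp_rot: [0.629, 0.595, 0.379, -0.326]
force: [0.1, -2.0, -0.4]
width: 0.0514
```

```bash
python3 - <<'E'
from gp import *
_,org,M=gauge(X0)
o,p,R=cur(); print(o["time"],p.round(4))
z=M[:,2]; delta(org+z*(.106-.046),Rt(-z,M[:,1]))
z=X0; 
E
```

```text
[(0.81, [223.4, 188.6, 179.8, 119.3])]
14819 org [0.6166 0.2671 0.0364] z [-0.503 -0.044  0.863] y [ 0.09  -0.996  0.001] err 0.0005
12.8 [0.5418 0.2578 0.1664]
turn [-0.0026  0.0025 -0.0001] shift now [ 0.0902 -0.0007 -0.0029] shift after [ 0.0902 -0.0007 -0.0027]
```

>>> jog_arm(
  moves=[
    [-0.2,0.02,-0.001,-0.0028,-0.0025,0.0025,0],
    [-0.2,0.025,0,0,0,0,0],
    [-0.2,0.02,0,0,0,0,0],
    [-0.2,0.015,0,0,0,0,0],
    [-0.2,0.006,0,0,0,0,0],
    [-0.2,0,0,0,0,0,0],
    [0.8,0,0,0,0,0,0],
    [0.8,0,0,0,0,0,0],
    [0.8,0,0,0,0,0,0],
    [0.8,0,0,0,0,0,0],
    [0.8,0,0,0,0,0,0],
  ],
  squeeze=90,
)

```text
time: 13.9
eef_pos: [0.5818, 0.2705, 0.1112]
tcp_rot: [0.629, 0.592, 0.381, -0.329]
force: [-0.8, -2.2, 5.2]
width: 0.0248
```

```bash
python3 - <<'E'
from gp import *
c,org,M=gauge(X0); o,p,R=cur(); cv2.imwrite("pics/w5.png",c["pixels"])
print(o["time"],p.round(4),R.round(3).tolist(),o["force"],o["width"],o["qpos"].round(3))
z=M[:,2]; print("TCP in gauge",((p-org)@M).round(4), "tool x in gauge",(M.T@R[:,0]).round(3)); print("cam in tool",(R.T@(-c["R"].T@c["t"]-p)).round(3)); delta(org+z*.06,Rt(-z,M[:,1]))
E
```

```text
[(0.66, [206.3, 222.0, 235.5, 206.6])]
27059 org [0.6158 0.2692 0.0378] z [-0.506 -0.018  0.862] y [ 0.077 -0.997  0.025] err 0.0005
14.0 [0.5819 0.2704 0.1112] [[0.494, 0.865, 0.09], [0.037, 0.082, -0.996], [-0.869, 0.495, 0.008]] [-3.03179945 -1.29957703  4.80354666] 0.02429208032339721 [ 0.547  0.147 -0.976  1.666 -0.228 -0.499]
TCP in gauge [-0.0082 -0.002   0.0804] tool x in gauge [ 0.012 -0.021 -1.   ]
cam in tool [-0.17   0.084  0.   ]
turn [ 0.0028 -0.0207  0.0124] shift now [ 0.0205 -0.0079  0.0024] shift after [ 0.0204 -0.0082  0.002 ]
```

View pics/w5.png

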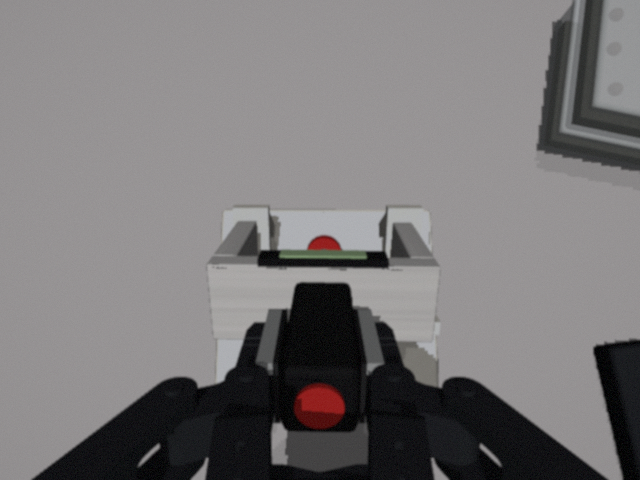

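Wrist view: grip between the pads at (322,350) but only partly, as joint 4 hit its limit (1.67) in this fully tilted attitude and the advance stopped 20 mm short. I'll release, back out, and grasp at about 12° tilt instead (relative angle about the jaw axis is harmless).

>>> jog_arm(
  moves=[
    [-0.2,0,0,0,0,0,0],
    [-0.2,0,0,0,0,0,0],
    [-0.2,0,0,0,0,0,0],
    [-0.2,-0.02,0,0,0,0,0],
    [-0.2,-0.03,0,0,0,0,0],
    [-0.2,-0.03,0,0,0,0,0],
    [-0.2,-0.03,0,0,0,0,-0.08],
    [-0.2,0,0,0,0,0,-0.08],
    [-0.2,0,0,0,0,0,-0.08],
    [-0.2,0,0,0,0,0,-0.08],
    [-0.2,0,0,0,0,0,0],
  ],
)

```text
time: 15.1
eef_pos: [0.5526, 0.2655, 0.1945]
tcp_rot: [0.58, 0.539, 0.45, -0.412]
force: [0.1, 0.2, -0.1]
width: 0.0511
```

```bash
python3 - <<'E'
from gp import *
c,org,M=gauge(X0); o,p,R=cur(); cv2.imwrite("pics/w6.png",c["pixels"])
np.savez("g.npz",org=org,M=M)
print(o["time"],p.round(4),R.round(3).tolist(),o["force"],o["width"],o["qpos"].round(3))
z,y=M[:,2],M[:,1]; Rg=Rt(Rn.from_rotvec(-y*.31).apply(-z),y); print("tool x",Rg[:,0].round(3)); Rg2=Rt(Rn.from_rotvec(y*.31).apply(-z),y); print(Rg2[:,0].round(3))
Rg=min((Rg,Rg2),key=lambda r:r[2,0])
g=org+z*.105   # grasp point wanted
for b in(.12,.05): delta(g+Rg[:,0]*(.048-b),Rg)
E
```

```text
[(0.73, [235.5, 158.8, 170.1, 149.0])]
14485 org [0.6163 0.2691 0.0365] z [-0.503 -0.044  0.863] y [ 0.09  -0.996  0.001] err 0.0005
15.2 [0.5513 0.263  0.193 ] [[0.257, 0.964, 0.077], [0.004, 0.078, -0.997], [-0.967, 0.256, 0.017]] [-0.91711809  0.79060028  0.62986308] 0.051470622944016386 [ 0.892  0.12  -0.473  0.271 -0.829  0.589]
tool x [ 0.216  0.018 -0.976]
[ 0.741  0.066 -0.668]
turn [-0.0096  0.0181 -0.0398] shift now [-0.0051 -0.0021 -0.0004] shift after [-0.005  -0.0023 -0.0005]
turn [-0.0096  0.0181 -0.0398] shift now [ 0.0648 -0.0049 -0.0016] shift after [ 0.065  -0.0023 -0.0005]
```

>>> jog_arm(
  moves=[
    [-0.2,0,0,0,-0.01,0.018,-0.04],
    [-0.2,0.02,-0.0023,-0.0005,0,0,0],
    [-0.2,0.025,0,0,0,0,0],
    [-0.2,0.025,0,0,0,0,0],
    [-0.2,0.02,0,0,0,0,0],
    [-0.2,0,0,0,0,0,0],
  ],
)

```text
time: 15.8
eef_pos: [0.5658, 0.2625, 0.1017]
tcp_rot: [0.572, 0.528, 0.467, -0.419]
force: [-0.7, -0.5, -0.5]
width: 0.0513
```

```bash
cat > gd.py <<'E'
from gp import *
import sys
b=float(sys.argv[1]); G=np.load("g.npz"); org,M=G["org"],G["M"]
o,p,R=cur(); print(o["time"],p.round(4),o["force"],o["width"],o["qpos"].round(3))
z,y=M[:,2],M[:,1]; Rg=Rt(Rn.from_rotvec(-y*.31).apply(-z),y); g=org+z*.105
print("grasp point in gauge",((p-R[:,0]*.048-org)@M).round(4)); delta(g+Rg[:,0]*(.048-b),Rg)
E
python3 gd.py 0
```

```text
15.8 [0.5658 0.2625 0.1017] [-0.71884629 -0.45786428 -0.46227347] 0.051294368360951706 [ 0.839  0.248 -0.522  0.244 -0.661  0.641]
grasp point in gauge [-0.0039  0.0019  0.1276]
turn [0.0019 0.0038 0.0049] shift now [ 0.0227  0.0035 -0.0022] shift after [ 0.0227  0.0034 -0.0021]
```

>>> jog_arm(
  moves=[
    [-0.2,0.012,0.003,-0.002,0.002,0.003,0.005],
    [-0.2,0.01,0,0,0,0,0],
    [-0.2,0,0,0,0,0,0],
    [0.8,0,0,0,0,0,0],
    [0.8,0,0,0,0,0,0],
    [0.8,0,0,0,0,0,0],
    [0.8,0,0,0,0,0,0],
    [0.8,0,0,0,0,0,0],
  ],
  squeeze=100,
)

```text
time: 16.6
eef_pos: [0.5756, 0.2677, 0.0852]
tcp_rot: [0.571, 0.533, 0.466, -0.415]
force: [-2.0, -3.6, 5.7]
width: 0.025
```

```bash
python3 gd.py 0
```

```text
16.6 [0.5756 0.2677 0.0852] [-1.9750099  -3.59138277  5.65711125] 0.025026482102173602 [ 0.83   0.277 -0.534  0.262 -0.607  0.627]
grasp point in gauge [-0.0039 -0.002   0.1084]
turn [-0.0005 -0.0038 -0.0046] shift now [ 0.0044 -0.003   0.0022] shift after [ 0.0044 -0.0029  0.0022]
```

>>> jog_arm(
  moves=[
    [0.8,-0.01,0.002,0,0,0,0],
    [0.8,-0.0195,0.0043,0,0,0,0],
    [0.8,-0.0195,0.0043,0,0,0,0],
    [0.8,-0.0195,0.0043,0,0,0,0],
    [0.8,-0.0195,0.0043,0,0,0,0],
    [0.8,-0.0195,0.0043,0,0,0,0],
    [0.8,-0.0195,0.0043,0,0,0,0],
    [0.8,0,0,0,0,0,0],
  ],
)

```text
time: 17.4
eef_pos: [0.5755, 0.2688, 0.2176]
tcp_rot: [0.571, 0.534, 0.466, -0.413]
force: [0.8, -0.0, -3.4]
width: 0.0249
```

```bash
cat > gm.py <<'E'
from gp import *
def held(tgt=None,zg=None,yaw=None):
    """measure the held gauge in the wrist picture; deltas for the tool that bring it upright with origin at tgt"""
    o,p,R=cur(); G=np.load("g.npz")
    c=imaging.capture("wrist"); rs=models.regions_of("wrist","gauge"); 
    P,_=pts(c,rs[0]["mask"]); Q=(P-p)@R; Q=Q[(np.linalg.norm(Q,axis=1)<.13)]
    try: x0=np.load("rel.npy")
    except Exception:
        Mr=R.T@G["M"]; x0=np.r_[R.T@(G["org"]+[0,0,.12]-p),Rn.from_matrix(Mr).as_rotvec()]
    x,e=fitgauge(Q,x0); np.save("rel.npy",x)
    Mr=Rn.from_rotvec(x[3:]).as_matrix(); M=R@Mr; org=p+R@x[:3]
    print(o["time"],"p",p.round(4),"F",o["force"],"w",round(o["width"],4),"q",o["qpos"].round(2))
    print(rs[0]["conf"],len(Q),"err",round(e,5),"org",org.round(4),"z",M[:,2].round(3),"y",M[:,1].round(3),"rel",x.round(4))
    if tgt is not None:
        y=M[:,1]*[1,1,0]; y/=np.linalg.norm(y); Mt=np.c_[np.cross(y,[0,0,1]),y,[0,0,1]]; Rn2=Mt@Mr.T
        delta(np.array(tgt)-Rn2@x[:3],Rn2)
    return c
E
python3 - <<'E'
from gm import *
c=held([.511,-.019,.12]); cv2.imwrite("pics/w7.png",c["pixels"])
E
```

```text
17.4 p [0.5755 0.2688 0.2176] F [ 0.75166344 -0.01535401 -3.40923539] w 0.0249 q [ 0.84  0.15 -0.34  0.19 -0.92  0.72]
0.71 41682 err 0.00064 org [0.6105 0.2707 0.1788] z [-0.508 -0.045  0.86 ] y [ 0.089 -0.996  0.001] rel [ 0.0457  0.0255  0.0015  1.344  -0.9843 -0.976 ]
turn [ 0.0026  0.0036 -0.5303] shift now [ 0.0188 -0.1058  0.2786] shift after [ 0.0686 -0.0813  0.279 ]
```

View pics/w7.png

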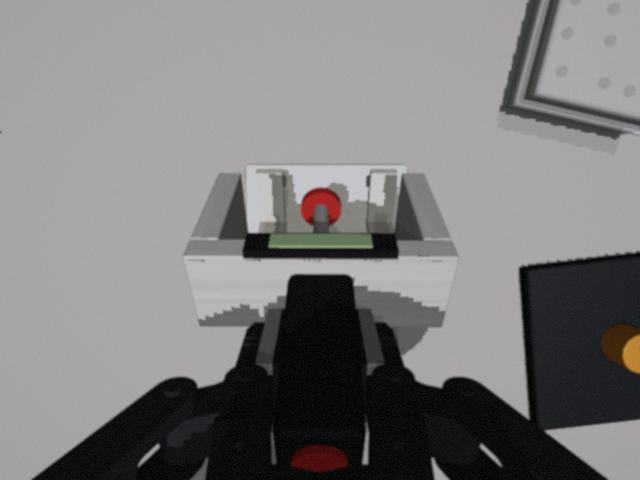

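Wrist view: gauge held squarely, foot at (321,207) free, cradle empty below, plate with puck at (620,345). Now upright and over the plate.

>>> jog_arm(
  moves=[
    [0.8,0,0,0,0,0,-0.106],
    [0.8,0,0,0,0,0,-0.106],
    [0.8,0,0,0,0,0,-0.106],
    [0.8,0,0,0,0,0,-0.106],
    [0.8,0,0,0,0,0,-0.106],
    [0.8,0,-0.01,0.035,0,0,0],
    [0.8,0,-0.01,0.035,0,0,0],
    [0.8,0,-0.01,0.035,0,0,0],
    [0.8,0,-0.01,0.035,0,0,0],
    [0.8,0,-0.01,0.035,0,0,0],
    [0.8,0,-0.01,0.035,0,0,0],
    [0.8,0,-0.01,0.035,0,0,0],
  ],
)

```text
time: 18.7
eef_pos: [0.5295, 0.0162, 0.2333]
tcp_rot: [0.442, 0.391, 0.59, -0.551]
force: [0.6, -0.7, -3.1]
width: 0.0244
```

>>> jog_arm(
  moves=[
    [0.8,0,-0.01,0.033,0,0,0],
    [0.8,0,0,0,0,0,0],
    [0.8,0,0,0,0,0,0],
  ],
)

```text
time: 19.0
eef_pos: [0.5234, -0.0169, 0.2366]
tcp_rot: [0.442, 0.392, 0.59, -0.551]
force: [0.8, 0.3, -4.2]
width: 0.0249
```

```bash
python3 - <<'E'
from gm import *
c=held([.511,-.019,.12]); cv2.imwrite("pics/w8.png",c["pixels"])
P,uv=pts(c); g=cv2.cvtColor(c["pixels"],cv2.COLOR_BGR2HSV)[uv[:,1],uv[:,0]]
m=(g[:,0]>8)&(g[:,0]<25)&(g[:,1]>130)&(abs(P[:,0]-.511)<.04)&(abs(P[:,1]+.019)<.04)&(P[:,2]<.07)
q=P[m];print("puck",len(q),np.percentile(q,[2,50,98],axis=0).round(4) if len(q) else "")
r=P[((g[:,0]<6)|(g[:,0]>174))&(g[:,1]>150)&(P[:,2]>.06)]; print("foot?",len(r),np.median(r,0).round(4) if len(r) else "")
for n in("top","scene"):
    c=imaging.capture(n); P,uv=pts(c); g=cv2.cvtColor(c["pixels"],cv2.COLOR_BGR2HSV)[uv[:,1],uv[:,0]]
    r=P[((g[:,0]<6)|(g[:,0]>174))&(g[:,1]>150)&(P[:,2]>.1)&(P[:,2]<.16)&(abs(P[:,1])<.1)]; print(n,"foot?",len(r),np.median(r,0).round(4) if len(r) else "")
E
```

```text
19.0 p [ 0.5234 -0.0169  0.2366] F [ 0.8231368   0.28629724 -4.24453769] w 0.0249 q [ 0.29  0.3  -0.01 -0.06 -1.56  1.38]
0.77 41743 err 0.00064 org [ 0.534  -0.0173  0.1851] z [-0.001  0.005  1.   ] y [ 0.09  -0.996  0.005] rel [ 0.0459  0.0257  0.0015  1.345  -0.9841 -0.9753]
turn [ 0.0004  0.0051 -0.0005] shift now [ 0.0693 -0.0026  0.0012] shift after [ 0.0693 -0.0025  0.0015]
puck 1901 [[ 0.494  -0.0348  0.0202]
 [ 0.5165 -0.0183  0.0497]
 [ 0.5288 -0.0022  0.0515]]
foot? 2171 [ 0.5387 -0.0161  0.3146]
top foot? 0 
scene foot? 49 [ 0.0647 -0.0015  0.1391]
```

>>> jog_arm(
  moves=[
    [0.8,0.02,-0.001,0.0005,0,0.005,0],
    [0.8,0.025,-0.001,0.0005,0,0,0],
    [0.8,0.024,-0.0005,0.0005,0,0,0],
    [0.8,0,0,0,0,0,0],
    [0.8,0,0,0,0,0,0],
  ],
)

```text
time: 19.7
eef_pos: [0.5013, -0.0191, 0.1733]
tcp_rot: [0.442, 0.393, 0.591, -0.549]
force: [-0.2, 0.2, -2.7]
width: 0.0248
```

```bash
python3 - <<'E'
from gm import *
c=held([.5115,-.0185,.06])
n="scene"; c=imaging.capture(n); cv2.imwrite("pics/s9.png",cv2.resize(c["pixels"][150:330,190:430],(800,600),interpolation=cv2.INTER_CUBIC))
E
```

```text
19.7 p [ 0.5013 -0.0191  0.1733] F [-0.18570599  0.24829661 -2.70093411] w 0.0248 q [ 0.3   0.31 -0.15 -0.07 -1.41  1.39]
0.56 41580 err 0.00064 org [ 0.5119 -0.0192  0.1218] z [-0.001  0.001  1.   ] y [ 0.092 -0.996  0.001] rel [ 0.0459  0.0257  0.0015  1.3451 -0.9844 -0.9752]
turn [-0.0005  0.0004 -0.0037] shift now [ 0.06    0.0177 -0.0003] shift after [ 0.0599  0.0179 -0.0003]
```

View pics/s9.png

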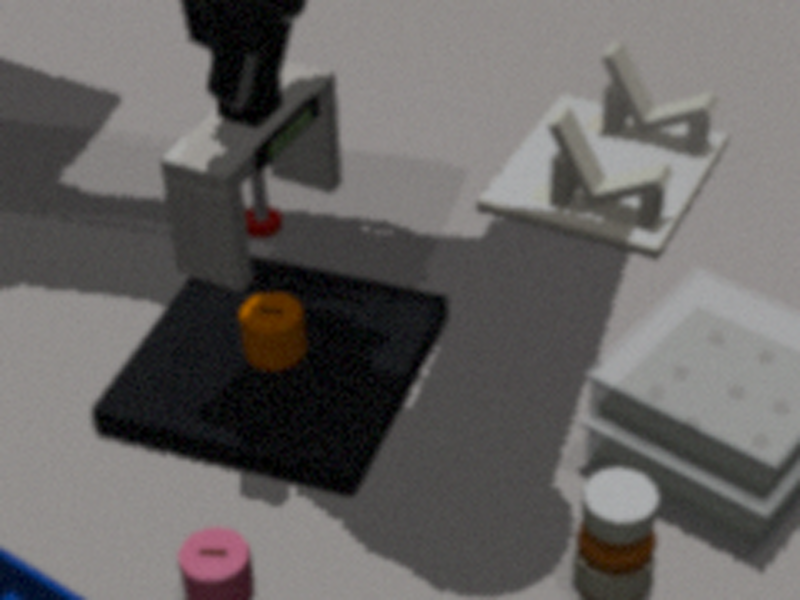

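Scene view: gauge upright above the puck, foot at (262,222) over puck at (272,330).

>>> jog_arm(
  moves=[
    [0.8,0.02,0.006,0,0,0,-0.003],
    [0.8,0.02,0.006,0,0,0,0],
    [0.8,0.02,0.006,0,0,0,0],
    [0.8,0,0,0,0,0,0],
    [0.8,0,0,0,0,0,0],
  ],
)

```text
time: 20.35
eef_pos: [0.5003, -0.0192, 0.1112]
tcp_rot: [0.441, 0.392, 0.591, -0.55]
force: [-0.5, 0.2, -2.0]
width: 0.0247
```

```bash
python3 - <<'E'
from gm import *
c=held([.5115,-.0185,.0225])
P,uv=pts(c); g=cv2.cvtColor(c["pixels"],cv2.COLOR_BGR2HSV)[uv[:,1],uv[:,0]]
m=(g[:,0]>8)&(g[:,0]<25)&(g[:,1]>130)&(abs(P[:,0]-.511)<.04)&(abs(P[:,1]+.019)<.04)&(P[:,2]<.07)
q=P[m];print("puck",len(q),np.percentile(q,[2,50,98],axis=0).round(4) if len(q) else "")
E
```

```text
20.35 p [ 0.5003 -0.0192  0.1112] F [-0.52869649  0.21303764 -1.9972725 ] w 0.0247 q [ 0.3   0.36 -0.23 -0.07 -1.28  1.4 ]
0.91 41743 err 0.00063 org [ 0.5107 -0.0193  0.0597] z [0.001 0.001 1.   ] y [ 0.091 -0.996  0.001] rel [ 0.0459  0.0256  0.0014  1.3451 -0.9846 -0.9757]
turn [-0.0002  0.0004 -0.0002] shift now [ 0.0358  0.0118 -0.0004] shift after [ 0.0358  0.0118 -0.0003]
puck 2836 [[ 0.4991 -0.0347  0.0205]
 [ 0.523  -0.0162  0.049 ]
 [ 0.5291 -0.0015  0.0513]]
```

>>> jog_arm(
  moves=[
    [0.8,0.009,0.003,0,0,0,0],
    [0.8,0.009,0.003,0,0,0,0],
    [0.8,0.009,0.003,0,0,0,0],
    [0.8,0.008,0.0025,0,0,0,0],
    [0.8,0,0,0,0,0,0],
    [0.8,0,0,0,0,0,0],
  ],
)

```text
time: 21.05
eef_pos: [0.5024, -0.019, 0.0823]
tcp_rot: [0.444, 0.392, 0.591, -0.548]
force: [-10.7, 10.6, 70.5]
width: 0.0248
```

```bash
python3 - <<'E'
from gm import *
c=held([.5115,-.0185,.02])
E
```

```text
21.05 p [ 0.5024 -0.019   0.0823] F [-10.71373929  10.63681991  70.46495065] w 0.0248 q [ 0.3   0.39 -0.26 -0.07 -1.22  1.4 ]
0.7 40500 err 0.00063 org [ 0.5115 -0.019   0.0315] z [0.012 0.001 1.   ] y [ 0.09  -0.996 -0.   ] rel [ 4.5700e-02  2.3800e-02  1.1000e-03  1.3406e+00 -9.9120e-01 -9.9200e-01]
turn [-0.0001 -0.0002  0.0113] shift now [ 0.0113  0.0029 -0.0004] shift after [ 0.0113  0.0028 -0.0004]
```

```bash
python3 - <<'E'
from gm import *
a=imaging.capture("wrist")["pixels"]; c=imaging.capture("scene")
print(ctrl.get_obs()["force"],ctrl.get_obs()["eef_pos"])
cv2.imwrite("pics/j.png",np.hstack([cv2.resize(a,(400,600)) if 0 else cv2.resize(a[120:480,120:520],(400,360)),cv2.resize(c["pixels"][180:310,210:354],(400,360),interpolation=cv2.INTER_CUBIC)]))
P,uv=pts(c); g=cv2.cvtColor(c["pixels"],cv2.COLOR_BGR2HSV)[uv[:,1],uv[:,0]]
near=(abs(P[:,0]-.511)<.09)&(abs(P[:,1]+.019)<.09)&(P[:,2]>.015)
G=P[near&(g[:,1]<70)&(P[:,2]>.03)&(P[:,2]<.11)]; print(len(G))
y=np.array([.09,-.996,0]); x=np.array([-.996,-.09,0]); d=(G-[.5115,-.019,0])@np.c_[x,y,[0,0,1]]
for a in np.arange(.03,.11,.01):
    s=d[(d[:,2]>=a)&(d[:,2]<a+.01)]; print(round(a,2),len(s),np.percentile(s[:,:2],[3,97],axis=0).round(3).tolist() if len(s) else "")
f=P[near&((g[:,0]<6)|(g[:,0]>174))&(g[:,1]>120)]; print("red",len(f),np.percentile(f,[5,50,95],axis=0).round(4) if len(f) else "")
E
```

```text
[-12.01049698  10.10035301  70.05936534] [ 0.50245198 -0.01894322  0.08236344]
1412
0.03 139 [[-0.022, -0.049], [0.015, 0.055]]
0.04 132 [[-0.022, -0.048], [0.017, 0.055]]
0.05 122 [[-0.022, -0.05], [0.015, 0.055]]
0.06 105 [[-0.022, -0.053], [0.017, 0.055]]
0.07 112 [[-0.023, -0.051], [0.015, 0.055]]
0.08 161 [[-0.026, -0.05], [0.015, 0.055]]
0.09 613 [[-0.024, -0.05], [0.015, 0.053]]
0.1 28 [[-0.016, -0.01], [0.009, 0.019]]
red 108 [[ 0.5178 -0.064   0.0188]
 [ 0.5572 -0.0446  0.1277]
 [ 0.5986 -0.0057  0.4345]]
```

View pics/j.png

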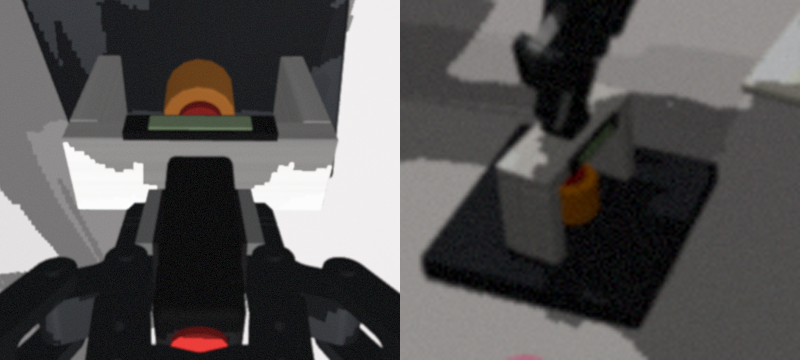

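Wrist (left) and scene (right): gauge upright over the puck, foot on puck at (200,107), legs look down on the plate edge-on. Check heights before relaxing the 70 N.

```bash
python3 - <<'E'
from gm import *
y=np.array([.09,-.996,0]); x=np.array([-.996,-.09,0])
for n in("wrist","scene","top"):
    c=imaging.capture(n); P,uv=pts(c); d=(P-[.5115,-.019,0])@np.c_[x,y,[0,0,1]]
    bar=P[(abs(d[:,0])<.017)&(abs(d[:,1])>.02)&(abs(d[:,1])<.05)&(abs(P[:,2]-.1)<.02)][:,2]
    pl=P[(abs(d[:,0])<.06)&(abs(d[:,0])>.03)&(abs(d[:,1])<.06)&(P[:,2]<.035)][:,2]
    print(n,"bar",len(bar),np.percentile(bar,[10,50,90]).round(4) if len(bar) else "","plate",len(pl),np.median(pl).round(4) if len(pl) else "")
    if n=="wrist":
        for s in(1,-1):   # visible front faces of the legs: lowest points
            L=P[(abs(abs(d[:,0])-.02)<.004)&(abs(d[:,1]-s*.048)<.005)&(P[:,2]<.08)]; print("leg",s,len(L),np.percentile(L[:,2],[0,1,3,10]).round(4) if len(L) else "")
E
```

```text
wrist bar 8770 [0.0915 0.0922 0.0929] plate 14573 0.02
leg 1 1585 [0.018  0.0193 0.0198 0.021 ]
leg -1 1598 [0.0183 0.0192 0.0196 0.0208]
scene bar 294 [0.0912 0.0925 0.0939] plate 881 0.0203
top bar 386 [0.0906 0.0921 0.0937] plate 1042 0.0198
```

Bar top reads 0.092 in all three cameras and legs reach 0.020: legs are on the plate (my held-gauge fit was ~10 mm high). Ease the push.

>>> jog_arm(
  moves=[
    [0.8,-0.004,-0.0013,0,0,0,0],
    [0.8,-0.002,-0.0007,0,0,0,0],
    [0.8,0,0,0,0,0,0],
    [0.8,0,0,0,0,0,0],
  ],
)

```text
time: 21.8
eef_pos: [0.502, -0.0189, 0.0826]
tcp_rot: [0.442, 0.393, 0.591, -0.549]
force: [-0.7, 3.3, 22.1]
width: 0.0249
```

>>> jog_arm(
  moves=[
    [0.8,-0.0018,-0.0006,0,0,0,0],
    [0.8,0,0,0,0,0,0],
    [0.8,0,0,0,0,0,0],
  ],
)

```text
time: 22.1
eef_pos: [0.5015, -0.0189, 0.0828]
tcp_rot: [0.442, 0.393, 0.591, -0.549]
force: [1.8, 1.7, 11.0]
width: 0.0251
```

>>> jog_arm(
  moves=[
    [0.8,-0.001,-0.0003,0,0,0,0],
    [0.8,0,0,0,0,0,0],
    [0.8,0,0,0,0,0,0],
  ],
)

```text
time: 22.4
eef_pos: [0.5008, -0.0188, 0.0829]
tcp_rot: [0.441, 0.393, 0.591, -0.55]
force: [3.2, 0.8, 5.3]
width: 0.0248
```

```bash
cat > chk.py <<'E'
from gm import *
def chk(cams=("wrist","scene","top")):
    y=np.array([.09,-.996,0]); x=np.array([-.996,-.09,0])
    for n in cams:
        c=imaging.capture(n); P,uv=pts(c); d=(P-[.5115,-.019,0])@np.c_[x,y,[0,0,1]]
        m=(abs(d[:,0])<.015)&(abs(d[:,1])>.02)&(abs(d[:,1])<.05)&(abs(P[:,2]-.092)<.006)
        if m.sum()<50: print(n,"few",m.sum()); continue
        A=np.c_[d[m][:,:2],np.ones(m.sum())]; s=np.linalg.lstsq(A,d[m][:,2],rcond=None)[0]; print(n,m.sum(),"bar slope x,y",s[:2].round(4),"height",s[2].round(4))
        for k in(1,-1):
            L=P[(abs(abs(d[:,0])-.02)<.004)&(abs(d[:,1]-k*.048)<.005)&(P[:,2]<.08)]; print(" leg",k,len(L),np.percentile(L[:,2],[1,3]).round(4) if len(L)>9 else "")
        g=cv2.cvtColor(c["pixels"],cv2.COLOR_BGR2HSV)[uv[:,1],uv[:,0]]
        near=(abs(P[:,0]-.511)<.04)&(abs(P[:,1]+.019)<.04)
        r=P[near&((g[:,0]<6)|(g[:,0]>174))&(g[:,1]>150)&(P[:,2]<.09)&(P[:,2]>.035)]
        q=P[near&(g[:,0]>8)&(g[:,0]<25)&(g[:,1]>130)&(P[:,2]<.06)]
        print(" foot",len(r),np.percentile(r,[3,50,97],axis=0).round(4).tolist() if len(r)>5 else ""," puck",len(q),np.percentile(q,[2,98],axis=0).round(4).tolist() if len(q)>5 else "")
E
python3 - <<'E'
from chk import *
chk(); print(ctrl.get_obs()["force"])
E
```

```text
wrist 7629 bar slope x,y [ 0.0162 -0.0038] height 0.0925
 leg 1 1641 [0.0191 0.0196]
 leg -1 1649 [0.0191 0.0195]
 foot 430 [[0.5159, -0.0263, 0.0513], [0.5191, -0.0178, 0.0553], [0.5214, -0.0097, 0.057]]  puck 3086 [[0.5122, -0.0343, 0.0203], [0.5291, -0.0014, 0.0509]]
scene 251 bar slope x,y [ 0.0167 -0.0045] height 0.0929
 leg 1 130 [0.0187 0.0194]
 leg -1 90 [0.0193 0.0202]
 foot 24 [[0.5164, -0.0439, 0.0525], [0.5204, -0.0239, 0.056], [0.5374, -0.0159, 0.0834]]  puck 263 [[0.5135, -0.0372, 0.0192], [0.5363, 0.0086, 0.0522]]
top 316 bar slope x,y [ 0.0208 -0.0068] height 0.0922
 leg 1 8 
 leg -1 10 [0.0184 0.0187]
 foot 0   puck 0 
[3.83172633 1.21070608 4.76694616]
```

Gauge is pitched ~1° (bar slope 0.016); level it while held.

>>> jog_arm(
  moves=[
    [0.8,0,0,0,0,0,0.008],
    [0.8,0,0,0,0,0,0.008],
    [0.8,0,0,0,0,0,0],
    [0.8,0,0,0,0,0,0],
  ],
)

```text
time: 22.95
eef_pos: [0.4999, -0.0189, 0.0826]
tcp_rot: [0.445, 0.397, 0.588, -0.546]
force: [3.6, 0.3, 2.1]
width: 0.025
```

```bash
python3 - <<'E'
from chk import *
chk(("wrist",))
E
```

```text
wrist 7774 bar slope x,y [ 0.0029 -0.0037] height 0.0923
 leg 1 1628 [0.0192 0.0196]
 leg -1 1643 [0.0191 0.0195]
 foot 417 [[0.5154, -0.0262, 0.0513], [0.5184, -0.0179, 0.0555], [0.5206, -0.0097, 0.0569]]  puck 3119 [[0.5117, -0.0343, 0.0203], [0.529, -0.0014, 0.051]]
```

>>> jog_arm(
  moves=[
    [-0.2,0,0,0,0,0,0],
    [-0.2,0,0,0,0,0,0],
    [-0.2,0,0,0,0,0,0],
    [-0.2,0,0,0,0,0,0],
    [-0.2,-0.01,0,0,0,0,0],
    [-0.2,-0.02,0,0,0,0,0],
    [-0.2,-0.03,0,0,0,0,0],
    [-0.2,-0.04,0,0,0,0,0],
    [-0.2,-0.04,0,0,0,0,0],
    [-0.2,-0.04,0,0,0,0,0],
    [-0.2,0,0,0,0,0,0],
  ],
)

```text
time: 24.1
eef_pos: [0.5554, -0.0157, 0.261]
tcp_rot: [0.448, 0.4, 0.586, -0.544]
force: [-0.1, -0.2, -0.4]
width: 0.0512
```

```bash
python3 - <<'E'
from chk import *
o=ctrl.get_obs();print(o["time"],o["eef_pos"],o["force"],o["width"],o["joint_velocities"].round(3))
chk(); c=imaging.capture("scene"); cv2.imwrite("pics/end.png",c["pixels"])
for n in ("top","scene"):
    imaging.capture(n)
    for l in ["green_puck","jar","box_stack"]:
        r=models.regions_of(n,l)[0]; print(n,l,r["conf"],r["box"])
E
```

```text
24.1 [ 0.55537177 -0.01573288  0.26100289] [-0.08022715 -0.18557473 -0.40460511] 0.05121943888426277 [ 0.001  0.021 -0.11  -0.039  0.076  0.001]
wrist 2259 bar slope x,y [0.0019 0.0013] height 0.0922
 leg 1 390 [0.019  0.0196]
 leg -1 372 [0.019  0.0194]
 foot 1   puck 762 [[0.5148, -0.0346, 0.0196], [0.529, -0.0018, 0.0513]]
scene 266 bar slope x,y [-0.0009 -0.0009] height 0.0924
 leg 1 141 [0.0186 0.0194]
 leg -1 87 [0.0191 0.0204]
 foot 22 [[0.5159, -0.0432, 0.0526], [0.5198, -0.0255, 0.0568], [0.5362, -0.0174, 0.0856]]  puck 267 [[0.5116, -0.0363, 0.0195], [0.5313, 0.0063, 0.0517]]
top 596 bar slope x,y [-0.0002  0.0026] height 0.0919
 leg 1 9 
 leg -1 13 [0.0179 0.0183]
 foot 0   puck 0 
top green_puck 0.89 [456.4, 190.9, 20.9, 21.1]Traceback (most recent call last):
  File "<stdin>", line 7, in <module>
IndexError: list index out of range
```

View pics/end.png

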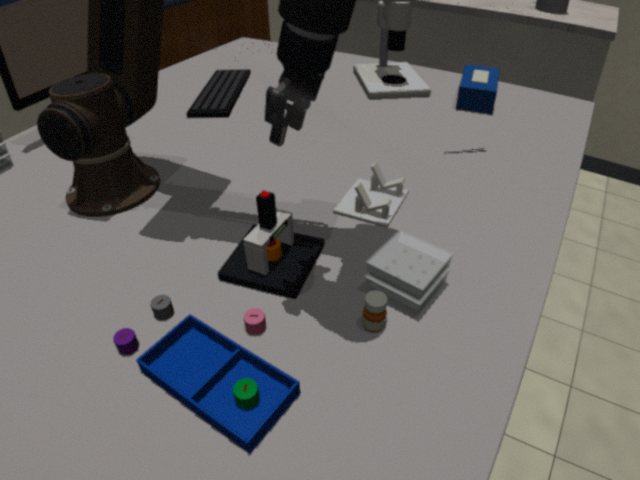

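The final scene view shows the gauge upright on the plate over the amber puck (270,245). The gripper is clear and the bystanders have not moved. Handing in.

```bash
python3 -c "
from rig import ticket; print(ticket.job_done())"
```

```text
the job is handed in; nothing more can be done
None
```

The amber puck is flat near the middle of the plate, and the bridge gauge stands upright over it, released, with its foot on the puck. I handed the job in at about 25 s of the 51 s allowed.

**Last checks, after letting go:**
- **Gauge:** All three cameras put the top of the bar at 0.092 m and level to within 0.003, so both legs are on the plate. The gauge's own reading could not be read directly.
- **Foot:** Just before letting go, the wrist camera saw the foot's lower edge at about 0.051 m, on the puck's top at 0.050 m. Afterwards only the scene camera had a few pixels of it, with the same result.
- **Puck:** It is at about (0.511, -0.019), 1–3 mm from the plate's centre.
- **Bystanders:** In the final picture the green puck, jar, boxes and look-alikes appear where they started. My numerical check of them stopped at the jar in the top camera, so only the green puck was confirmed by the network.

**What went wrong on the way:**
- **Fingertips:** They sit about 38 mm further back than described, so the first close on the puck missed without touching it. I measured the offset and tried again.
- **First gauge grasp:** Joint 4 stopped at its limit, so I let go, backed out and gripped again at a smaller tilt.
- **Lowering the gauge:** My estimate of its height in the gripper was about 10 mm too high. It was pressed onto the plate with about 70 N at the wrist (limit 120 N), through the gauge's legs rather than the arm or gripper body. I eased that off and levelled the gauge before opening the gripper.

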